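Pack the pneumatics valve kit and close it with the upper tray

ROBOT

A 6-joint arm with a two-finger parallel gripper is mounted at the origin on the work surface. World frame = base frame: x ahead of the robot, y to its left, z up, the work surface at z = 0. Lengths are in m, angles in rad, forces in N, time in s.
With the tool pointing down it reaches from about 0.375 to 0.975 m from the base axis. Payload 3.8 kg.
Tool frame: the origin (TCP) lies midway between the tips of the shut fingers; the grasp point (between the pads) lies 19 mm behind it; x points along the fingers, y is the direction in which the jaws open and shut, and the axes are right-handed (so a half turn about x gives the same grasp; the last joint's range is limited). The gripper opens to 88 mm and grips with 3 to 60 N. Pads are 18 mm wide; open, the fingers measure 123 mm over their backs; the gripper's body (75 mm by 187 mm) begins 45 mm behind the grasp point.
Start: joints at [1.279, 0.264, 1.604, -0, 1.274, -0.037], TCP at [0.17, 0.653, 0.239] pointing down, gripper open.
Joint ranges: [-2.63, 2.63], [-0.94, 2.18], [0.31, 2.57], [-1.31, 4.45], [0, 2.66], [-2.55, 2.55]. Speed limits (rad/s): [2.57, 2.57, 3.14, 3.14, 3.14, 3.14].

INTERFACE

Orientations are given as a rotation vector (axis times angle).
In Python, from cell import manip, inverse_kinematics, cams, order gives the robot as it stands. Calls block until the motion is done:
- manip.move_pose(position, orientation): joint-space move of the TCP to a pose.
- manip.move_linear(position, rate=0.15, rot=None): straight line of the TCP; rot=None keeps the orientation; rate is the mean speed in m/s.
- manip.set_joints(angles): joint-space move.
- manip.set_gripper(opening, force=None): finger opening in m; force is the grip in N (None keeps the last); returns when the fingers have stopped.
- manip.dwell(seconds).
- inverse_kinematics(position, orientation): joint angles nearest the present ones, or None.
- manip.state(): the state.
- cams.capture(name): name is "scene" or "top" or "wrist"; returns a dict with "image" (384x512x3 uint8, blue, green, red), "z_map" (384x512 float32, m along the optical axis (not along the pixel's ray), 0 where there is no reading), "intrinsics" (3x3 intrinsics, pixels), "position" and "orientation" of the camera in the world; the wrist camera has in their place "T_tool_cam" (4x4, takes a point from camera to tool coordinates, whose origin is the TCP and whose axes are the tool frame's). Camera axes: x right, y down, z forward; pixel columns grow to the right and rows downward; lengths in m; the calibration is good to about 2 mm. A picture is of the moment at which its call begins: read the wrist's pose just before it.
A pose or a line that the arm cannot do raises manip.IKError and nothing moves.
- order.close_job(): hands the job in, once; it reports no verdict.
The state is a dict: "clock": time; "joint_pos": joint angles; "joint_velocities": joint speeds; "tau": joint torques, N m; "tool_pos": TCP position; "tcp_rot": TCP orientation; "contact_force": force on the tool from outside, world axes, zero at the start; "moment": the same for the moment, N m; "gripper_width": finger opening in m.
Only numpy, scipy, OpenCV 4.12 (cv2) and the standard library are available. Lean on these libraries where they do the work, as an engineer would, in place of code of your own. Each camera call takes 0.05 s, during which the arm holds its last target.

TASK

Pack the valve kit: stand each of the three solenoid valves upright in the middle of the nest of its own colour in the black lower tray, lengthwise along the tray, and leave the two round signal lamps where they are. Then stack the grey upper tray on the lower one, so that its four pins drop fully into the corner sockets and it lies level on the posts. Set everything down, do not drop it, and let go.

Things in the scene. Friction and masses are not known exactly. Their poses are not given: they have to be found in the camera images.
- valve_blue_center (a point): Loose solenoid valve with blue coil: block 40 mm long (x), 28 mm wide (y), 44 mm high (z, up), standing on the bench. Lower 20 mm bare aluminium, above it the blue coil, 34 mm long and as wide as the block: both long sides are flat, pinch across the 28 mm width. The point is its centre, 22 mm above its underside. 0.08 to 0.17 kg. Half a turn makes no difference.
- valve_yellow_center (a point): Loose solenoid valve with yellow coil: block 40 mm long (x), 28 mm wide (y), 44 mm high (z, up), standing on the bench. Lower 20 mm bare aluminium, above it the yellow coil, 34 mm long and as wide as the block: both long sides are flat, pinch across the 28 mm width. The point is its centre, 22 mm above its underside. 0.08 to 0.17 kg. Half a turn makes no difference.
- valve_red_center (a point): Loose solenoid valve with red coil: block 40 mm long (x), 28 mm wide (y), 44 mm high (z, up), standing on the bench. Lower 20 mm bare aluminium, above it the red coil, 34 mm long and as wide as the block: both long sides are flat, pinch across the 28 mm width. The point is its centre, 22 mm above its underside. 0.08 to 0.17 kg. Half a turn makes no difference.
- nest_blue: Blue nest: flat rimless blue pad 52 mm (x) by 60 mm (y), 4 mm thick, fixed on the lower tray's floor; a valve's 40 mm length belongs along its x. Origin: centre of its underside, 8 mm above the bench; its top is 12 mm above the bench. The three nests lie in a row along the lower tray's x, 60 mm apart, in varying order.
- nest_yellow: Yellow nest: flat rimless yellow pad 52 mm (x) by 60 mm (y), 4 mm thick, fixed on the lower tray's floor; a valve's 40 mm length belongs along its x. Origin: centre of its underside, 8 mm above the bench; its top is 12 mm above the bench. The three nests lie in a row along the lower tray's x, 60 mm apart, in varying order.
- nest_red: Red nest: flat rimless red pad 52 mm (x) by 60 mm (y), 4 mm thick, fixed on the lower tray's floor; a valve's 40 mm length belongs along its x. Origin: centre of its underside, 8 mm above the bench; its top is 12 mm above the bench. The three nests lie in a row along the lower tray's x, 60 mm apart, in varying order.
- lower_tray: Black tray fixed to the bench: floor 220 (x) by 120 mm (y), 8 thick; four corner posts 26 mm square at x +-97, y +-47, flat tops 64 mm above the bench, each with a square socket 13 mm wide, 18 deep, mouth chamfered. 20 mm high end walls, long sides open. Origin: centre of its underside, on the bench; x lengthwise, z up. Carries the three nests.
- upper_tray_grip (a point): Loose grey tray 220 (x) by 120 mm (y) with brass fittings fixed in it, 34 mm high; over its middle a black bar along x, 14 wide, 14 tall, 112 long. Point: bar's centre, 75 mm above the pin tips, on which it stands, 63 above the flat underside; 127 above the bench when stacked. Four pins 9 mm thick, 12 long, tapered to 5, at x +-97, y +-47. Half a turn is the same. 0.25 to 0.49 kg.
- lamp_red_center (a point): Loose signal lamp head, not a valve, to be left alone: round black base 42 mm across and 24 mm high with a round red dome on it, 40 mm high in all, standing on the bench. The point is on its axis, half-way up.
- lamp_blue_center (a point): Loose signal lamp head, not a valve, to be left alone: round black base 42 mm across and 24 mm high with a round blue dome on it, 40 mm high in all, standing on the bench. The point is on its axis, half-way up.
Things that resemble listed ones, but are neither listed nor needed, are in the scene too. Leave any purple or turquoise look-alike of the part that bears valve_blue_center alone.

How it is judged:
By the outcome, as a careful person would: the job done as asked, in the order asked, and still so for the second after the job is handed in, with the robot touching nothing.
It also fails if it takes over 112 s, if anything falls off the work surface, if the arm or the gripper's body presses on something with over 40 N, if the wrist force passes 120 N, or if a joint passes its speed limit or range.

## Working session

There is one attempt and no reset: what is moved stays moved. The work goes in short steps, each a Python script; the robot and the scene stay as the last script left them, time stands still between calls to the robot, and variables do not carry over. Pictures are saved under pics/ and viewed, and the job is handed in when it is done.

```bash
ls; mkdir -p pics; python3 - <<'E'
from cell import manip,cams
import cv2
for n in("scene","top","wrist"):
    c=cams.capture(n); cv2.imwrite(f"pics/{n}0.png",c["image"])
    print(n,c["intrinsics"].tolist(),{k:c[k] for k in c if k in("position","orientation","T_tool_cam")},(c["z_map"]>0).mean())
s=manip.state();print(s)
E
```

```text
pics
scene [[387.74331939270854, 0.0, 250.7637377145728], [0.0, 387.74331939270854, 191.74291441378836], [0.0, 0.0, 1.0]] {'position': array([ 1.16967774, -0.37401626,  0.58400649]), 'orientation': array([-1.92839919, -1.11214807,  0.610785  ])} 0.9958241780598959
top [[413.28036830662774, 0.0, 253.57622309261043], [0.0, 413.28036830662774, 199.20675731406433], [0.0, 0.0, 1.0]] {'position': array([0.40652876, 0.00358742, 1.21285501]), 'orientation': array([-2.17961129,  2.17434266, -0.13463213])} 0.9959869384765625
wrist [[272.32511083972173, 0.0, 255.4730492602489], [0.0, 272.32511083972173, 187.2465855726711], [0.0, 0.0, 1.0]] {'T_tool_cam': array([[-3.78816994e-04, -2.84728979e-01,  9.58607983e-01,
        -1.47009267e-01],
       [ 9.99999873e-01,  2.11943735e-04,  4.58126239e-04,
         3.08954381e-04],
       [-3.33612773e-04,  9.58608034e-01,  2.84728863e-01,
        -7.47069840e-02],
       [ 0.00000000e+00,  0.00000000e+00,  0.00000000e+00,
         1.00000000e+00]])} 0.9959259033203125
{'clock': 0.15, 'joint_pos': array([ 1.27908970e+00,  2.64589697e-01,  1.60504826e+00, -2.98288188e-05,
        1.27369565e+00, -3.68940320e-02]), 'joint_velocities': array([ 0.00115779, -0.00480192, -0.00331578, -0.0018745 , -0.00055864,
        0.00075686]), 'tau': array([ 1.67603695e-03, -5.02849245e+01, -3.57470083e+01,  7.31509784e-02,
        2.48877477e-02, -7.63646767e-05]), 'tool_pos': array([0.16999358, 0.65268004, 0.23767405]), 'tcp_rot': array([ 0.19867603,  1.56178167, -0.20138731]), 'contact_force': array([-0.30912792, -0.45299191, -0.1765051 ]), 'moment': array([-0.01394036, -0.02546702, -0.01469093]), 'gripper_width': 0.0881827664406335}
```

View pics/scene0.png

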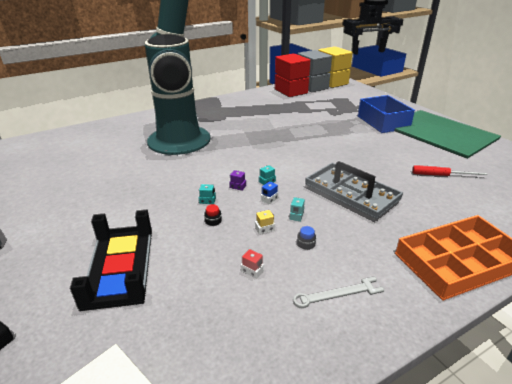

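View pics/top0.png

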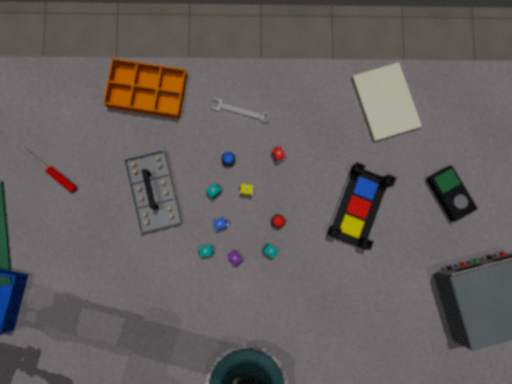

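View pics/wrist0.png

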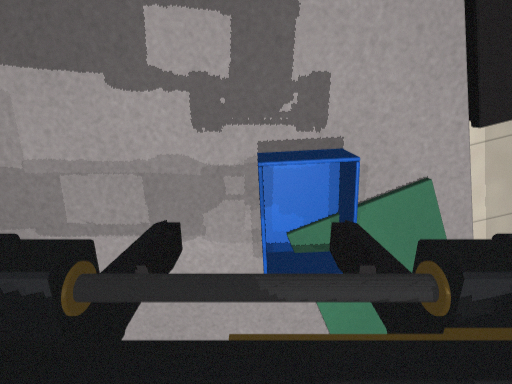

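```bash
cat > h.py <<'E'
import numpy as np, cv2
from scipy.spatial.transform import Rotation as Ro
from cell import manip,inverse_kinematics,cams,order
def down(a):  # jaw axis y at world angle a
    c,s=np.cos(a),np.sin(a)
    return Ro.from_matrix(np.array([[0,c,s],[0,s,-c],[-1,0,0]])).as_rotvec()
def cap(name):
    s=manip.state() if name=="wrist" else None
    c=cams.capture(name)
    if name=="wrist":
        R=Ro.from_rotvec(s["tcp_rot"]).as_matrix(); T=c["T_tool_cam"]
        c["R"]=R@T[:3,:3]; c["p"]=s["tool_pos"]+R@T[:3,3]
    else:
        c["R"]=Ro.from_rotvec(c["orientation"]).as_matrix(); c["p"]=c["position"]
    return c
def ray(c,uv,z):
    uv=np.atleast_2d(uv).astype(float); K=c["intrinsics"]
    d=np.c_[(uv[:,0]-K[0,2])/K[0,0],(uv[:,1]-K[1,2])/K[1,1],np.ones(len(uv))]@c["R"].T
    return c["p"]+d*((z-c["p"][2])/d[:,2])[:,None]
def cloud(c):
    K=c["intrinsics"]; z=c["z_map"]; v,u=np.indices(z.shape)
    P=np.stack([(u-K[0,2])/K[0,0]*z,(v-K[1,2])/K[1,1]*z,z],-1)@c["R"].T+c["p"]
    P[z==0]=np.nan; return P
def proj(c,X):
    q=(np.atleast_2d(X)-c["p"])@c["R"]; K=c["intrinsics"]
    return np.c_[q[:,0]/q[:,2]*K[0,0]+K[0,2],q[:,1]/q[:,2]*K[1,1]+K[1,2]]
E
python3 - <<'E'
from h import *
c=cap("top")
for n,uv,z in [("blue",(221,224),.04),("yel",(247,190),.04),("red",(278,153),.04),("nB",(366,188),.012),("nR",(358,207),.012),("nY",(352,226),.012),("bar",(150,190),.075)]:
    print(n,ray(c,uv,z)[0].round(3), proj(c,ray(c,uv,z))[0])
i=c["image"][130:275,110:400]; a=cv2.resize(i,None,fx=2.75,fy=2.75,interpolation=cv2.INTER_CUBIC); cv2.imwrite("pics/topcrop.png",a)
c=cap("scene"); P=cloud(c); print(P[262,252],P[225,264],P[190,270])
i=c["image"][150:280,190:420]; cv2.imwrite("pics/scenecrop.png",cv2.resize(i,None,fx=3.4,fy=3.4,interpolation=cv2.INTER_CUBIC))
E
```

```text
blue [0.458 0.073 0.04 ] [221. 224.]
yel [ 0.556 -0.     0.04 ] [247. 190.]
red [ 0.664 -0.09   0.04 ] [278. 153.]
nB [ 0.566 -0.351  0.012] [366. 188.]
nR [ 0.51  -0.326  0.012] [358. 207.]
nY [ 0.455 -0.307  0.012] [352. 226.]
bar [0.55  0.268 0.075] [150. 190.]
[ 0.67936149 -0.10026174  0.04150152] [ 0.57135619 -0.00671657  0.02260537] [0.47896291 0.06703567 0.04199016]
```

View pics/topcrop.png

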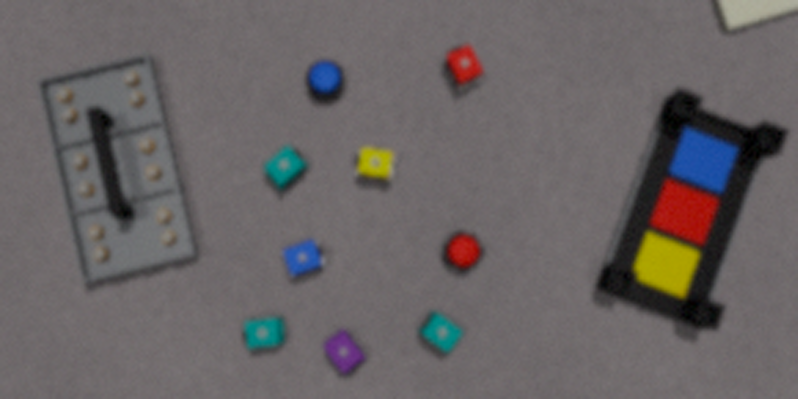

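View pics/scenecrop.png

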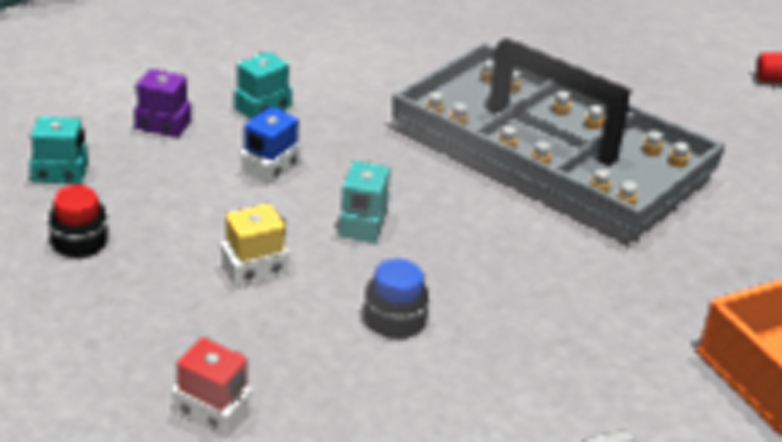

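Blue: the square block at top (221,224) is the valve; the round one at (228,158) is the lamp. Red: the square block at (278,153) is the valve; the round one at (278,221) is the lamp. Yellow valve: (247,190), the only one. The turquoise and purple blocks have a coloured base and are excluded. The crops confirm the three valves: aluminium base with a square coil. Nest order, from far to near: blue, red, yellow. Next I take wrist close-ups.

```bash
python3 - <<'E'
from h import *
import pickle
print(Ro.from_rotvec(manip.state()["tcp_rot"]).as_matrix().round(2).tolist())
a=np.pi/2
for k,p in [("w1",(.6,.19,.25)),("w2",(.62,-.02,.25)),("w3",(.6,-.3,.25))]:
    for aa in (a,-a):
        q=inverse_kinematics(p,down(aa)); print(k,aa,None if q is None else np.round(q,2))
    manip.move_pose(p,down(a)); manip.dwell(.3)
    c=cap("wrist"); pickle.dump(c,open(k+".pkl","wb")); cv2.imwrite(f"pics/{k}.png",c["image"])
print(manip.state()["clock"])
E
```

```text
[[-0.0, 0.25, 0.97], [-0.0, 0.97, -0.25], [-1.0, -0.0, -0.0]]
w1 1.5707963267948966 [ 0.27  0.17  1.69 -0.    1.28 -1.3 ]
w1 -1.5707963267948966 [ 0.27  0.17  1.69 -0.    1.28  1.84]
w2 1.5707963267948966 [-0.07  0.15  1.71  0.    1.27 -1.64]
w2 -1.5707963267948966 [-0.07  0.15  1.71 -0.    1.27  1.5 ]
w3 1.5707963267948966 [-0.5   0.25  1.6   0.    1.29 -2.07]
w3 -1.5707963267948966 [-0.5   0.25  1.6  -0.    1.29  1.07]
5.4917
```

View pics/w1.png

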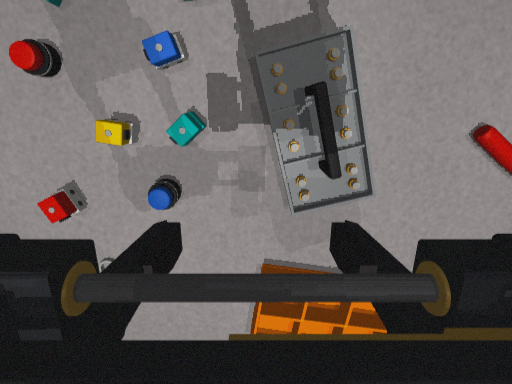

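View pics/w2.png

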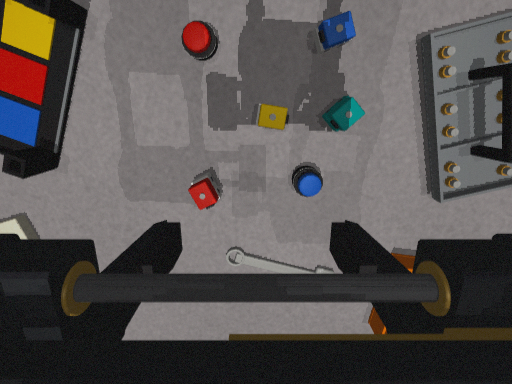

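View pics/w3.png

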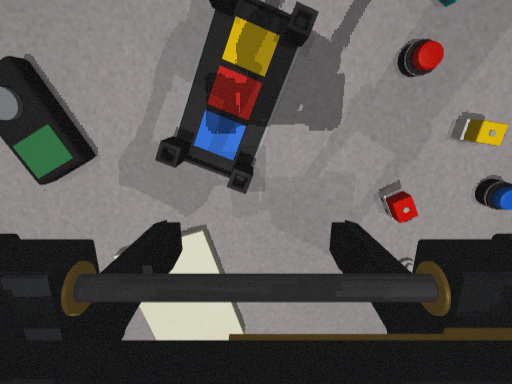

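```bash
cat >> h.py <<'E'
def mask(c,col):
    h=cv2.cvtColor(c["image"],cv2.COLOR_BGR2HSV); H,S,V=h[...,0].astype(int),h[...,1],h[...,2]
    m={"blue":(H>105)&(H<128),"yellow":(H>20)&(H<35),"red":(H<9)|(H>172)}[col]
    return m&(S>120)&(V>50)
def rects(c,m,z,amin=60,sub=True):
    out=[]
    for k in cv2.findContours(m.astype(np.uint8),cv2.RETR_EXTERNAL,cv2.CHAIN_APPROX_NONE)[0]:
        if cv2.contourArea(k)<amin: continue
        w=ray(c,k[:,0],z)[:,:2].astype(np.float32)
        (x,y),(a,b),t=cv2.minAreaRect((w*1000))
        if a<b: a,b,t=b,a,t+90
        out.append((k[:,0].mean(0).round().tolist(),round(x/1000,4),round(y/1000,4),round(a,1),round(b,1),round((t+90)%180-90,1),len(k)))
    return out
E
python3 - <<'E'
from h import *
import pickle
for k in("w1","w2","w3"):
    c=pickle.load(open(k+".pkl","rb")); P=cloud(c); Z=P[...,2]
    g=np.abs(Z)<.01; print(k,"ground z",np.nanmedian(Z[g]),np.nanstd(Z[g]))
    for col in("blue","yellow","red"):
        m=mask(c,col); m[215:]=0
        print(" coil",col,rects(c,m&(Z>.041)&(Z<.048),.044,60))
        print(" nest",col,rects(c,m&(Z<.018)&(Z>.006),.012,400))
    m=(Z>.072)&(Z<.1); m[215:]=0
    print(" bar",rects(c,m,.082,100))
    m=(Z>.06)&(Z<.069); m[215:]=0
    print(" posts",rects(c,m,.064,60))
E
```

```text
w1 ground z 0.0011489189304310088 0.0011131162725381309
 coil blue [([159.0, 200.0], 0.6479, 0.0595, 24.6, 24.3, 0.1, 92), ([159.0, 47.0], 0.4596, 0.0785, 34.5, 28.5, -70.4, 96)]
 nest blue []
 coil yellow [([109.0, 132.0], 0.5577, 0.0045, 35.5, 28.2, 80.5, 93)]
 nest yellow []
 coil red [([53.0, 207.0], 0.6611, -0.0894, 31.6, 30.5, 25.4, 73), ([20.0, 54.0], 0.4666, -0.0861, 25.1, 25.1, 34.3, 139)]
 nest red []
 bar [([327.0, 130.0], 0.554, 0.2728, 111.1, 15.4, 14.2, 211)]
 posts []
w2 ground z 0.001218754913002218 0.001713559926102188
 coil blue [([309.0, 185.0], 0.6483, 0.0564, 27.5, 25.5, -36.9, 90), ([338.0, 29.0], 0.4595, 0.0772, 34.7, 28.1, -70.7, 102)]
 nest blue [([18.0, 120.0], 0.5664, -0.3447, 54.3, 53.7, 68.5, 148)]
 coil yellow [([272.0, 116.0], 0.5577, 0.0031, 33.8, 27.3, 81.1, 92)]
 nest yellow [([27.0, 29.0], 0.4533, -0.3046, 62.4, 53.3, 68.5, 180)]
 coil red [([202.0, 195.0], 0.6619, -0.0902, 34.2, 27.8, 26.7, 73), ([195.0, 34.0], 0.4672, -0.0875, 24.7, 24.2, 39.4, 130)]
 nest red [([22.0, 76.0], 0.5094, -0.3258, 61.0, 53.4, 68.8, 168)]
 bar [([507.0, 113.0], 0.556, 0
[... 163 characters left out ...]
0012655141157164596 0.0020190654980955444
 coil blue [([508.0, 200.0], 0.6485, 0.046, 26.3, 13.3, 15.1, 61)]
 nest blue [([219.0, 135.0], 0.5647, -0.3488, 60.4, 53.0, 68.6, 148)]
 coil yellow [([490.0, 132.0], 0.5576, 0.0019, 36.5, 27.6, 81.5, 92)]
 nest yellow [([250.0, 46.0], 0.4529, -0.3052, 60.7, 53.1, 68.7, 169)]
 coil red [([405.0, 206.0], 0.6605, -0.0922, 32.9, 28.4, 25.7, 71), ([430.0, 54.0], 0.466, -0.0909, 25.3, 24.7, 17.3, 126)]
 nest red [([234.0, 92.0], 0.5087, -0.3268, 60.4, 52.9, 68.8, 158)]
 bar []
 posts [([239.0, 181.0], 0.6165, -0.3183, 27.3, 26.0, -21.3, 73), ([168.0, 154.0], 0.5824, -0.4056, 27.2, 27.1, -21.7, 78), ([302.0, 19.0], 0.4363, -0.2479, 27.4, 25.9, -21.2, 95)]
```

```bash
cat >> h.py <<'E'
def look_tray(c):
    Z=cloud(c)[...,2]; r={}
    for col in("blue","yellow","red"):
        m=mask(c,col); m[215:]=0
        print(" nest",col,rects(c,m&(Z<.018)&(Z>.006),.012,400))
    m=(Z>.06)&(Z<.069); m[215:]=0
    print(" posts",rects(c,m,.064,60))
E
python3 - <<'E'
from h import *
import pickle
for k,a,p in (("t1",np.radians(68.7),(.53,-.335,.22)),("t2",np.radians(68.7-180),(.49,-.32,.22))):
    manip.move_pose(p,down(a)); manip.dwell(.3); c=cap("wrist"); cv2.imwrite(f"pics/{k}.png",c["image"]); look_tray(c)
print(manip.state()["clock"])
E
```

```text
nest blue [([255.0, 190.0], 0.5648, -0.3487, 60.4, 53.0, 68.8, 158)]
 nest yellow [([255.0, 98.0], 0.4528, -0.3049, 60.4, 51.9, 68.8, 182)]
 nest red [([255.0, 146.0], 0.5086, -0.3266, 59.9, 53.8, 67.8, 168)]
 posts [([301.0, 59.0], 0.4359, -0.248, 26.6, 25.2, 68.8, 103), ([209.0, 60.0], 0.402, -0.3354, 26.6, 25.2, 68.8, 104)]
 nest blue [([255.0, 99.0], 0.565, -0.3488, 60.3, 52.0, 68.7, 181)]
 nest yellow [([255.0, 191.0], 0.4531, -0.3049, 60.8, 53.0, 68.7, 158)]
 nest red [([255.0, 147.0], 0.5096, -0.327, 60.5, 52.1, 68.7, 168)]
 posts [([302.0, 60.0], 0.5819, -0.4059, 26.4, 25.2, 68.7, 104), ([209.0, 60.0], 0.6159, -0.3185, 26.8, 25.2, 68.7, 104)]
9.2583
```

```bash
cat >> h.py <<'E'
TC=np.array([.509,-.3269]); TY=np.radians(-21.3)
def pickyaw(pos,a):
    best=None
    for k in(-1,0,1):
        q=inverse_kinematics(pos,down(a+k*np.pi))
        if q is not None and abs(q[5])<2.4 and abs(q[3])<.5:
            if best is None or abs(q[5])<abs(best[1][5]): best=(a+k*np.pi,q)
    return best[0]
def refine(col,z=.044):
    manip.dwell(.25); c=cap("wrist"); Z=cloud(c)[...,2]; t=manip.state()["tool_pos"][:2]
    m=mask(c,col); m[225:]=0
    r=[x for x in rects(c,m&(Z>.040)&(Z<.049),z,150) if np.hypot(x[1]-t[0],x[2]-t[1])<.03]
    print("refine",r); return c,r[0]
def pick(col,xy,yaw,name):
    a=pickyaw((*xy,.12),yaw+np.pi/2)
    manip.set_gripper(.06)
    manip.move_pose((*xy,.12),down(a))
    c,r=refine(col); cv2.imwrite(f"pics/{name}.png",c["image"])
    d=(np.radians(r[5])-yaw+np.pi/2)%np.pi-np.pi/2
    assert abs(d)<.12 and 32<r[3]<37.5 and 26<r[4]<30.5,(d,r)
    a+=d; p=np.array(r[1:3])
    manip.move_linear((*p,.05),.15,down(a)); manip.move_linear((*p,.008),.08)
    f0=manip.state()["contact_force"]
    manip.set_gripper(0,25); w=manip.state()["gripper_width"]
    manip.move_linear((*p,.14),.15)
    s=manip.state(); print("width",w,s["gripper_width"],"dF",s["contact_force"]-f0,s["clock"])
def place(off,name,corr=(0,0)):
    R=np.array([[np.cos(TY),-np.sin(TY)],[np.sin(TY),np.cos(TY)]])
    p=TC+R@(np.array([off,0])+corr); a=pickyaw((*p,.14),TY+np.pi/2)
    manip.move_pose((*p,.14),down(a)); manip.move_linear((*p,.03),.12); 
    manip.move_linear((*p,.0225),.04); manip.dwell(.15); f0=manip.state()["contact_force"][2]
    z=.0225
    while z>.0185:
        z-=.0005; manip.move_linear((*p,z),.02); f=manip.state()["contact_force"][2]-f0
        if f>2.0: break
    print("touch z",z,"f",f)
    manip.set_gripper(.05); manip.move_linear((*p,.12),.12)
    manip.dwell(.25); c=cap("wrist"); cv2.imwrite(f"pics/{name}.png",c["image"])
    Z=cloud(c)[...,2]
    for col in("blue","yellow","red"):
        m=mask(c,col); m[225:]=0
        for x in rects(c,m&(Z>.050)&(Z<.062),.056,150):
            e=R.T@(np.array(x[1:3])-TC); print(col,"tray xy",e.round(4),"yaw err",round(x[5]-np.degrees(TY),1),x[3:5])
    print(manip.state()["clock"])
E
python3 - <<'E'
from h import *
pick("blue",(.4595,.0772),np.radians(-70.6),"pb")
place(.06,"plb")
E
```

```text
refine [([256.0, 194.0], 0.4587, 0.0781, 34.4, 27.2, -70.7, 132)]
width 0.02784192170491762 0.028038500292768043 dF [-1.96122657  0.27073368 -2.20470349] 14.5667
touch z 0.019999999999999997 f 2.6908610530741512
blue tray xy [0.0588 0.0002] yaw err -0.8 (34.7, 27.4)
20.775
```

View pics/plb.png

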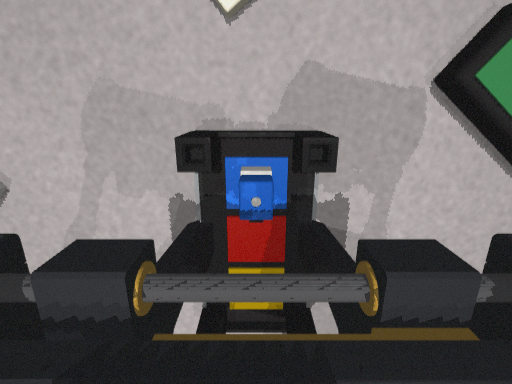

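View pics/pb.png

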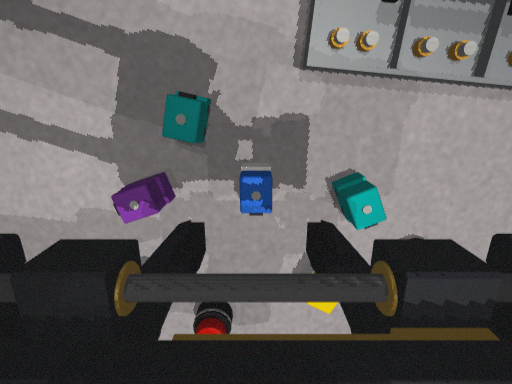

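The blue valve stands centred on the blue nest (pixel ~(256,192)), about 1 mm off. Next is yellow at top (247,190), then red at top (278,153), the square one.

```bash
python3 - <<'E'
from h import *
pick("yellow",(.5577,.0031),np.radians(81),"py")
place(-.06,"ply")
E
```

```text
refine [([257.0, 194.0], 0.5577, 0.0041, 33.8, 27.2, 81.8, 131)]
width 0.027793083102481797 0.02810210087495733 dF [ 1.16036719  0.26947263 -1.70632344] 25.6667
touch z 0.019999999999999997 f 4.1400444697618735
blue tray xy [0.0565 0.0002] yaw err -1.0 (34.9, 27.6)
yellow tray xy [-0.0606  0.0002] yaw err -0.7 (38.1, 27.5)
31.5
```

```bash
python3 - <<'E'
from h import *
pick("red",(.6615,-.0905),np.radians(26.2),"pr")
place(0,"plr",(.0008,0))
E
```

```text
refine [([256.0, 191.0], 0.6631, -0.0901, 34.5, 27.5, 27.1, 132)]
width 0.028104485640857893 0.028086080835010054 dF [ 1.25106699 -0.68475887 -3.55899255] 36.2167
touch z 0.019999999999999997 f 3.5223197870316363
blue tray xy [0.0573 0.0002] yaw err 0.0 (33.2, 27.9)
red tray xy [0.0015 0.0002] yaw err -0.8 (37.1, 27.4)
41.9
```

View pics/pr.png

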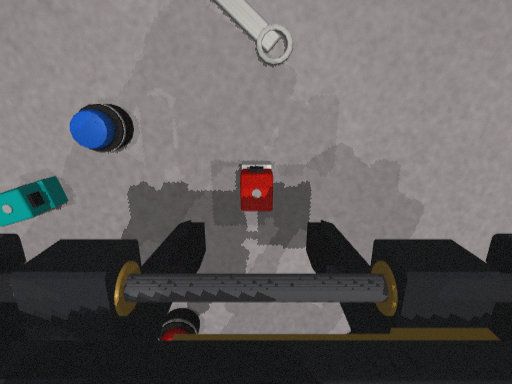

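View pics/plr.png

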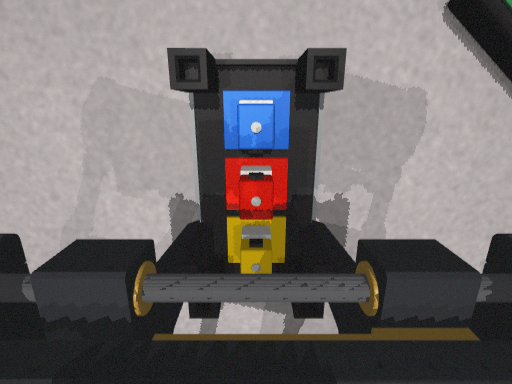

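All three valves are upright in their own nests (pixels (256,127), (256,195), (256,255)). Next I measure the upper tray from above.

```bash
python3 - <<'E'
from h import *
from math import radians
manip.set_gripper(.05)
a=pickyaw((.55,.27,.24),radians(104.5)); print(a)
manip.move_pose((.55,.27,.24),down(a)); manip.dwell(.3)
c=cap("wrist"); cv2.imwrite("pics/u1.png",c["image"]); Z=cloud(c)[...,2]
m=(Z>.072)&(Z<.1); m[225:]=0
print(rects(c,m,.082,100))
m=(Z>.03)&(Z<.1); m[225:]=0; print("tray",rects(c,m,.046,2000)); v=Z[(Z>.03)&(Z<.06)]; print(np.histogram(v,10))
print(manip.state()["clock"])
E
```

```text
1.8238690683340744
[([258.0, 175.0], 0.5527, 0.2742, 110.5, 13.5, 14.3, 204)]
tray [([263.0, 160.0], 0.5372, 0.2699, 183.5, 116.2, 14.2, 749)]
(array([ 859, 2227,  436,  630,  509,  556,    1,    1,    1,    4]), array([0.03000142, 0.03299971, 0.03599801, 0.03899631, 0.0419946 ,
       0.0449929 , 0.0479912 , 0.05098949, 0.05398779, 0.05698609,
       0.05998438]))
44.8
```

View pics/u1.png

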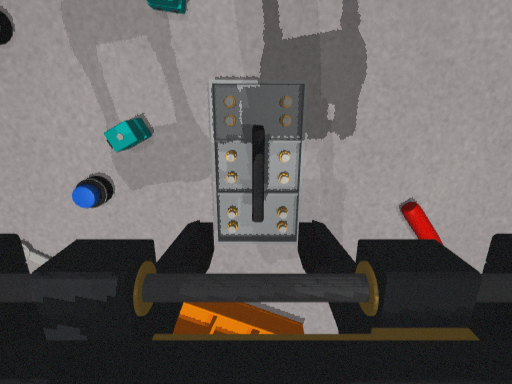

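```bash
python3 - <<'E'
from h import *
a=np.radians(104.3); p=(.5527,.2742)
manip.move_linear((*p,.12),.15,down(a)); manip.move_linear((*p,.058),.06)
manip.dwell(.2); f0=manip.state()["contact_force"]
manip.set_gripper(0,60); print(manip.state()["gripper_width"])
manip.move_linear((*p,.10),.06); manip.dwell(.3); s=manip.state(); print(s["gripper_width"],s["contact_force"]-f0,s["moment"],s["clock"])
manip.move_linear((*p,.22),.15)
manip.move_linear((*TC,.22),.2,down(np.radians(68.7))); manip.dwell(.3); s=manip.state()
print(s["tool_pos"],s["contact_force"]-f0,s["clock"])
for n in("scene","top"):
    c=cap(n); cv2.imwrite(f"pics/c_{n}.png",c["image"])
    if n=="scene": cv2.imwrite("pics/c_crop.png",cv2.resize(c["image"][150:330,30:230],None,fx=3,fy=3))
c=cap("wrist"); cv2.imwrite("pics/c_w.png",c["image"])
E
```

```text
0.012844411326717911
0.012966296174598704 [-0.82483436  0.36140155 -3.90484643] [ 0.02946358 -0.00599257 -0.02512706] 48.9333
[ 0.5090582  -0.32676123  0.22004679] [ 0.22540927 -1.09728105 -4.91025958] 53.35
```

View pics/c_crop.png

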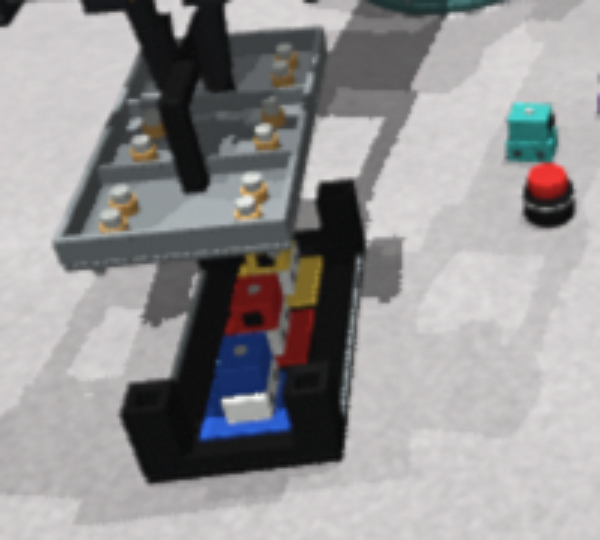

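View pics/c_w.png

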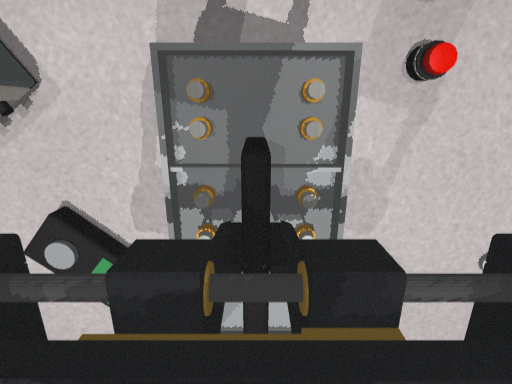

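```bash
python3 - <<'E'
from h import *
c=cap("wrist"); P=cloud(c); R=np.array([[np.cos(TY),-np.sin(TY)],[np.sin(TY),np.cos(TY)]])
Q=P.copy(); Q[...,:2]=(P[...,:2]-TC)@R
m=(P[...,2]>.18)&(P[...,2]<.225); m[235:]=0
x,y,z=Q[m].T
rim=z>.2
print("xmin",np.percentile(x,.5),"y",np.percentile(y,[.5,99.5]))
for lo,hi in((-.112,-.105),(-.10,-.08),(-.08,-.06),(-.06,-.03)):
    for sg in(-1,1):
        s=(x>lo)&(x<hi)&(sg*y>.054 if lo>-.105 else sg*y>.02)
        print(lo,sg,s.sum(),np.percentile(z[s],90).round(4) if s.any() else None)
s=(np.abs(y)<.05)&(z<.2)&(np.abs(y)>.02)
A=np.c_[x[s],y[s],np.ones(s.sum())]
for _ in range(1): print("floor",np.histogram(z[s],8))
k,_,_=cv2.findContours(m.astype(np.uint8),0,cv2.CHAIN_APPROX_NONE),0,0
K=max(k[0],key=cv2.contourArea)[:,0]; w=(ray(c,K,.208)[:,:2]-TC)@R
e=w[np.abs(w[:,1])<.045]; e=e[e[:,0]<-.1]; print("end edge x",np.median(e[:,0]),"slope",np.polyfit(e[:,1],e[:,0],1))
for sg in(-1,1):
    e=w[(sg*w[:,1]>.052)&(w[:,0]<-.03)&(w[:,0]>-.1)]; print("side",sg,np.median(e[:,1]),np.polyfit(e[:,0],e[:,1],1))
E
```

```text
xmin -0.10880349962715864 y [-0.05918276  0.05973956]
-0.112 -1 856 0.1978
-0.112 1 874 0.1978
-0.1 -1 625 0.1975
-0.1 1 658 0.1975
-0.08 -1 563 0.1976
-0.08 1 595 0.1976
-0.06 -1 710 0.1975
-0.06 1 757 0.1976
floor (array([11207,   567,   295,   966,   457,   614,  1422,   775]), array([0.1800001 , 0.18239132, 0.18478254, 0.18717376, 0.18956498,
       0.1919562 , 0.19434741, 0.19673863, 0.19912985]))
end edge x -0.10670981334055933 slope [-0.0004469  -0.10670728]
side -1 -0.05558244555478616 [ 0.00017652 -0.05555829]
side 1 0.05617025507219789 [-0.00085153  0.05610978]
```

The tray hangs level and lines up to about 1 mm. Now lower it with force monitoring.

```bash
python3 - <<'E'
from h import *
R=np.array([[np.cos(TY),-np.sin(TY)],[np.sin(TY),np.cos(TY)]])
p=TC+R@np.array([-.0005,0])
manip.move_linear((*p,.127),.1); manip.dwell(.3); f0=manip.state()["contact_force"]
z=.127
while z>.1085:
    z-=.0015 if z>.1125 else .0005
    manip.move_linear((*p,z),.03); s=manip.state(); f=s["contact_force"]-f0
    print(round(z,4),s["tool_pos"][2].round(4),f.round(1),s["gripper_width"].round(4))
    if f[2]>5: break
print(s["moment"],s["clock"])
E
```

```text
Traceback (most recent call last):
AttributeError: 'float' object has no attribute 'round'
```

```bash
python3 - <<'E'
from h import *
R=np.array([[np.cos(TY),-np.sin(TY)],[np.sin(TY),np.cos(TY)]])
p=TC+R@np.array([-.0005,0])
f0=manip.state()["contact_force"]
z=.1255
while z>.1085:
    z-=.0015 if z>.1125 else .0005
    manip.move_linear((*p,z),.03); s=manip.state(); f=s["contact_force"]-f0
    print(round(z,4),np.round(s["tool_pos"][2],4),f.round(1),round(float(s["gripper_width"]),4))
    if f[2]>5: break
print(s["moment"],s["clock"])
E
```

```text
0.124 0.1238 [-0.8  1.4  0.4] 0.0133
0.1225 0.1224 [1.2 0.2 0.5] 0.0134
0.121 0.1208 [0.4 0.1 0.3] 0.0129
0.1195 0.1193 [-0.5 -0.3 -0.5] 0.013
0.118 0.1178 [-0.1 -0.3 -1.2] 0.0128
0.1165 0.1163 [ 0.7  0.4 -0.8] 0.0132
0.115 0.1148 [-0.3  0.2  0.6] 0.0131
0.1135 0.1133 [ 0.4  0.  -0.5] 0.013
0.112 0.1118 [ 0.   0.6 -0.5] 0.0132
0.1115 0.1115 [ 0.4  0.7 -0.8] 0.0129
0.111 0.111 [-0.8  0.5 -0.8] 0.0132
0.1105 0.1105 [0.6 0.7 0.7] 0.0133
0.11 0.1101 [ 0.4  0.3 -0.8] 0.0132
0.1095 0.11 [-2.3  1.3  4.8] 0.0133
0.109 0.11 [-4.1  3.   9.2] 0.0133
[0.37346654 0.54094697 0.01372046] 58.9333
```

Contact came at 0.110, exactly the predicted seated height, with no lateral force on the way down. Next: ease off, release, retreat and check.

```bash
python3 - <<'E'
from h import *
R=np.array([[np.cos(TY),-np.sin(TY)],[np.sin(TY),np.cos(TY)]])
p=TC+R@np.array([-.0005,0])
manip.move_linear((*p,.1097),.02); manip.dwell(.2)
manip.set_gripper(.04); manip.move_linear((*p,.25),.12); manip.dwell(.3)
c=cap("wrist"); cv2.imwrite("pics/f_w.png",c["image"]); P=cloud(c); Q=P.copy(); Q[...,:2]=(P[...,:2]-TC)@R
m=(P[...,2]>.06)&(P[...,2]<.105); m[225:]=0; x,y,z=Q[m].T
print("x",np.percentile(x,[.5,99.5]),"y",np.percentile(y,[.5,99.5]))
for lo,hi in((-.112,-.09),(-.08,-.05),(-.04,0),(0,.05)):
    for sg in(-1,1):
        s=(x>lo)&(x<hi)&(sg*y>.0545)
        print(lo,sg,s.sum(),np.percentile(z[s],80).round(4) if s.any() else None)
m=(P[...,2]>.12)&(P[...,2]<.15); m[235:]=0; b=Q[m]; print("bar",b.mean(0),np.polyfit(b[:,0],b[:,2],1),np.percentile(b[:,2],50))
manip.move_pose((.45,.1,.3),down(np.radians(90))); manip.dwell(.3)
for n in("scene","top"):
    c=cap(n); cv2.imwrite(f"pics/f_{n}.png",c["image"])
    if n=="scene": cv2.imwrite("pics/f_crop.png",cv2.resize(c["image"][150:330,30:330],None,fx=2.6,fy=2.6))
print(manip.state()["clock"])
E
```

```text
x [-0.11648919  0.06816722] y [-0.28519741  0.05966121]
-0.112 -1 551 0.0854
-0.112 1 147 0.0875
-0.08 -1 214 0.0873
-0.08 1 212 0.0872
-0.04 -1 227 0.0874
-0.04 1 248 0.0872
0 -1 256 0.0873
0 1 267 0.0874
bar [-0.00361198  0.00028956  0.13466263] [0.00389055 0.13467668] 0.13484588335805667
63.6083
```

View pics/f_crop.png

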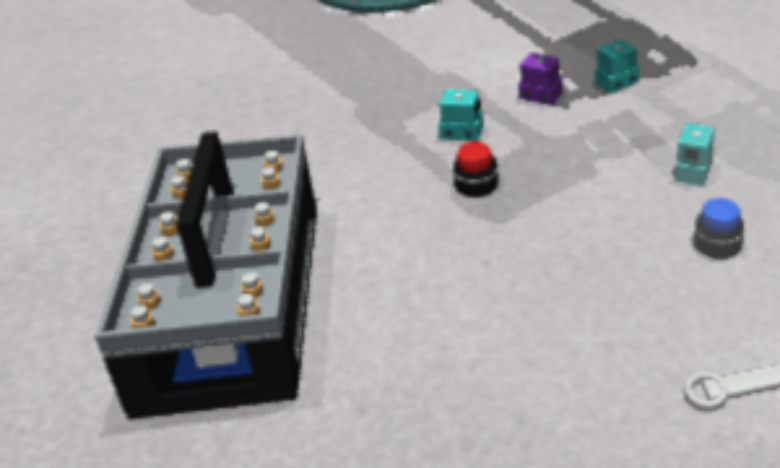

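View pics/f_top.png

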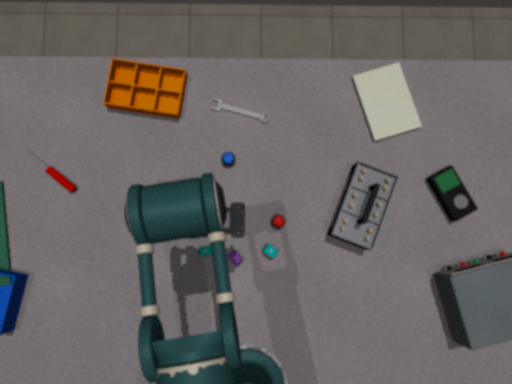

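The tray lies level: rim at 87.2–87.5 mm all round, bar top at 134.7 mm against 134 mm expected. The lamps are still at top pixels (228,158) and (278,221). Handing in.

```bash
python3 -c "
from h import *
order.close_job(); print(manip.state()['clock'])"
```

```text
the job is handed in; nothing more can be done
the job is handed in; nothing more can be done
```

The valve kit is packed and handed in at about 64 s of the 112 s allowed; no verdict is reported back.

- **Valves:** Each of the three was lowered until it touched its own-colour nest and then released. They stood upright, lengthwise along the tray. Measured from directly above after each placing, they sat within about 1.5 mm of the nest centre, with yaw within 1°. Later slanted views put blue about 3 mm off centre. I trust the overhead reading more and did not adjust it.
- **Upper tray:** It came to rest at exactly the predicted seated height, with no notable sideways force on the way down. After release the rim read level, about 87.3 mm. One corner patch read 85.4 mm, probably because other surfaces fell into that sample. The bar top was at 134.7 mm against 134 mm expected.
- **Everything else:** The lamps were where they started in the last picture, and I never reached for the turquoise or purple look-alikes. The gripper finished clear of everything.

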